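Lock the ingot mould with the extension bar

ROBOT

A 6-joint arm with a two-finger parallel gripper is mounted at the origin on the work surface. World frame = base frame: x ahead of the robot, y to its left, z up, the work surface at z = 0. Lengths are in mm, angles in rad, forces in N, time in s.
With the tool pointing down it reaches from about 275 to 1000 mm from the base axis. Payload 8.4 kg.
Tool frame: the origin (TCP) lies at the very end of the fingers, on their centre line; the grasp point (between the pads) lies 19 mm behind it; z points along the fingers, x is the direction in which the jaws open and shut, and the axes are right-handed (so a half turn about z gives the same grasp; the last joint's range is limited). The gripper opens to 85 mm and grips with 20 to 120 N. Pads are 22 mm wide; open, the fingers measure 114 mm over their backs; the gripper's body (76 mm by 85 mm) begins 54 mm behind the grasp point. The pads swing forward as they close: fully open they stand 13 mm farther back than shut.
Start: joints at [1.33, 0.353, 1.633, -0, 1.155, -0.002], TCP at [147.834, 607.267, 197.681] pointing down, gripper open.
Joint ranges: [-2.63, 2.63], [-0.92, 2.1], [0.06, 2.66], [-1.3, 4.44], [0, 2.69], [-3.02, 3.02]. Speed limits (rad/s): [2.22, 2.22, 2.79, 3.14, 3.14, 3.14].

INTERFACE

Orientations are given as [roll, pitch, yaw] about the fixed x, y, z axes, in that order (R = Rz(yaw) Ry(pitch) Rx(roll)).
In Python, from rig import r gives the robot as it stands.
- The arm moves only by the tool arm_command, never from a script. Its argument "targets" is a list of rows, each a list of 6 numbers: the shift along the tool's x, y, z in m, then the turn, a rotation vector about the tool's x, y, z in rad. A call has 1 to 20 rows; each row shifts and turns the commanded pose from where the row before left it, along the tool's axes as they then stand; what a row does not reach is not made up. A row lasts 1/12 s, in which the tool goes at most 41.7 mm and 7.16 degrees, less where a joint would pass 70% of its speed; a pose out of reach is approached as far as the arm can. A call is refused whole if a number of a shift passes 0.0417 or a number of a turn 0.125, either way. A call with a gripper value outside its range is refused whole. "fingers" is the finger opening in m, from 0 to 0.0854, set as the call begins (left out, the last holds). The fingers move at their own pace and stop on an object; "squeeze" is the grip in N (left out, the last holds). Time passes only in rows, so rows that do not move let the fingers close. It gives the time, the measured TCP pose, the force and the opening at its end, in the units of the state.
- r.sense(): the state, without advancing time (a new reading comes with each control period).
- r.grab_frame(name): name is "scene" or "top" or "wrist"; returns a dict with "image" (400x640x3 uint8, blue, green, red), "fx", "fy", "cx", "cy" (pixels), "xyz" and "orientation" of the camera in the world. Camera axes: x right, y down, z forward; pixel columns grow to the right and rows downward; lengths in mm; the calibration is good to about 2 mm. A picture is of the moment at which its call begins. There is no depth.
- r.sign_off(): hands the job in, once; it reports no verdict.
The state is a dict: "clock": time; "qpos": joint angles; "qvel": joint speeds; "joint_efforts": joint torques, N m; "eef_pos": TCP position; "tcp_rot": TCP orientation; "contact_force": force on the tool from outside, world axes, zero at the start; "wrist_torque": the same for the moment, N m; "opening": opening from 0.0 (shut) to 1.0 (fully open).
Only numpy, scipy, OpenCV 4.12 (cv2) and the standard library are available. Lean on these libraries where they do the work, as an engineer would, in place of code of your own. Each camera call takes 0.05 s, during which the arm holds its last target.

TASK

Lock the ingot mould on the goldsmith's bench: take the forked steel bar out of its wooden block, slip its fork down over the short clamp lever, and with the bar throw the lever past its dead point until it rests fully home. Then put the bar back upright in the pocket of its block and let go. Push the lever only with the bar, never with the gripper itself, and leave the brick, the dish and the jar where they are.

Things in the scene. Friction and masses are not known exactly. Their poses are not given: they have to be found in the camera images.
- clamp: the clamp fixed to the bench: dark steel base plate, 12 mm thick, from x = -80 to +170 mm and 90 mm wide, two grey cheeks up to z = 74 mm that hold the pivot, and a mould of two dark steel halves up to 74 mm high between x = 97 and 168 mm. Origin on the bench under the pivot; x towards the mould, y along the pivot axis, z up.
- pivot (a point): the lever's pivot: on the pivot axis, mid-way between the cheeks, 60 mm above the bench. Axes as the clamp's: x horizontal towards the mould, y along the pivot axis, z up.
- toggle (a joint): lever angle (rad), growing as it swings towards the mould. Its lean from vertical towards the clamp's +x is the value - 0.50; it starts open, at 0. A spring resists with up to about 2 Nm near 0.4, falls to nothing at the dead point, 0.85, and beyond that drives the lever on to its stop, home, at 1.00. Let go before the dead point it springs back open.
- stub_tip (a point): the rounded end of the short flat steel clamp lever, 80 mm from the pivot axis. The lever is 10 mm thick in the swing plane (its x) and 20 mm wide along the pivot axis (its y); z points outward along the lever.
- bar: loose forked bar, bare steel, about 0.3 kg, 160 mm long, upright in the block, fork down. Origin at the fork's open end, z along the bar to its plain end. z 0 to 45 mm: two prongs 8 mm thick with a 14 mm slot between them across x (30 mm over both; 22 mm wide in y); 45 to 60: solid root 30 x 22 mm, where the lever's end bottoms; 60 to 160: square shank 14 x 14 mm, to grip.
- bar_center (a point): the mid-length point of the bar, 80 mm from either end, on its axis; axes as for the bar (z towards the plain end, x across the fork's slot).
- pocket (a point): centre of the floor of the pocket in the fixed wooden block (110 x 80 x 55 mm high). The floor is 10 mm above the bench; the pocket opens upward, 38 mm along its x, 30 mm along its y, 45 mm deep. Short steel punches up to 85 mm above the bench stand at x = +-43 mm. The bar stands in it with bar x along pocket x (either way round).
- brick: bystander: soldering brick 70 x 130 x 30 mm lying on the bench, origin under its centre.
- dish: bystander: small brass bowl, 76 mm across and 25 mm high, origin under its centre.
- jar: bystander: amber glass jar with a steel cap, 44 mm across and 60 mm high, origin under its centre.
Things that resemble listed ones, but are neither listed nor needed, are in the scene too. What is shaped like the bar but orange is not meant.

How it is judged:
By the outcome, as a careful person would: the job done as asked, in the order asked, and still so for the second after the job is handed in, with the robot touching nothing.
It also fails if it takes over 58 s, if anything falls off the work surface, if the arm or the gripper's body presses on something with over 40 N, if the wrist force passes 120 N, or if a joint passes its speed limit or range.

## Working session

There is one attempt and no reset: what is moved stays moved. The work goes in short steps, Python scripts to look and compute and a tool call to move; the robot and the scene stay as the last step left them, time stands still between calls to the robot, and variables do not carry over. Pictures are saved under pics/ and viewed, and the job is handed in when it is done.

Besides the shell and the picture viewer there is one more tool, called as name(argument=value, ...) on one line, values as JSON. arm_command: Moves the arm, as the interface text tells. Its arguments: {"type":"object","properties":{"targets":{"type":"array"},"fingers":{"type":"number"},"squeeze":{"type":"number"}},"required":["targets"]}

```bash
ls; mkdir -p pics; python3 - <<'E'
from rig import r
import cv2
s=r.sense();print(s)
for n in("scene","top","wrist"):
    f=r.grab_frame(n);cv2.imwrite(f"pics/{n}0.png",f["image"]);print(n,{k:v for k,v in f.items() if k!="image"})
E
```

```text
pics
{'clock': 0.0, 'qpos': array([ 1.32961527e+00,  3.53631970e-01,  1.63414754e+00, -1.45067190e-05,
        1.15516819e+00, -2.35840307e-03]), 'qvel': array([-1.40459324e-03, -5.44958568e-04, -8.23855960e-04, -4.05513165e-04,
       -6.99491915e-04,  8.63891217e-05]), 'joint_efforts': array([ 2.33362793e-03, -6.05268574e+01, -3.42063296e+01,  7.09907090e-05,
        9.43920080e-03,  5.18699051e-05]), 'eef_pos': array([147.70520524, 606.76288521, 196.96606826]), 'tcp_rot': array([3.14158259e+00, 1.35506587e-03, 1.33197953e+00]), 'contact_force': array([-0.65103635, -0.64272731,  0.6769478 ]), 'wrist_torque': array([0.03532811, 0.05449224, 0.01322888]), 'opening': 0.9961224875754693}
scene {'fx': 425.8858935383532, 'fy': 425.8858935383532, 'cx': 321.4076153131818, 'cy': 200.28643328594316, 'xyz': array([1434.1600516 ,  -39.82770733,  647.03202469]), 'orientation': array([-2.14971401, -0.00317794,  1.58781108])}
top {'fx': 471.7906366905242, 'fy': 471.7906366905242, 'cx': 320.0087990732065, 'cy': 198.2885458469635, 'xyz': array([ 475.43695769,  -29.64011293, 1274.66823146]), 'orientation': array([-3.02061969, -0.01643188, -1.59127366])}
wrist {'fx': 312.4249442466115, 'fy': 312.4249442466115, 'cx': 320.32770234671807, 'cy': 202.10642937375783, 'xyz': array([ 65.76289595, 626.2671279 , 373.30026557]), 'orientation': array([2.81290622e+00, 1.05650990e-03, 1.33061309e+00])}
```

View pics/scene0.png

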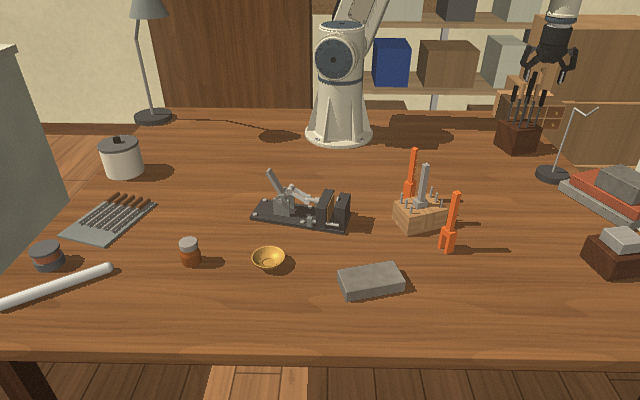

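View pics/top0.png

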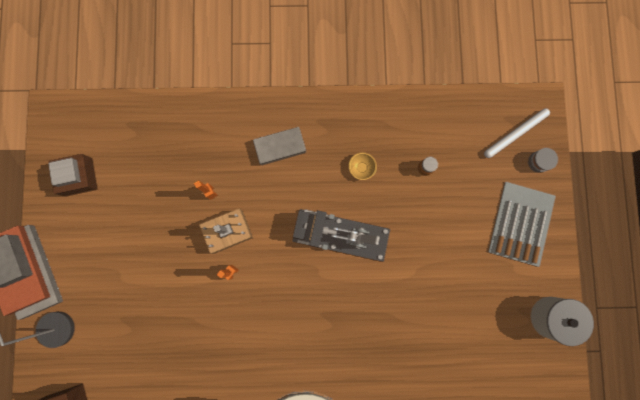

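View pics/wrist0.png

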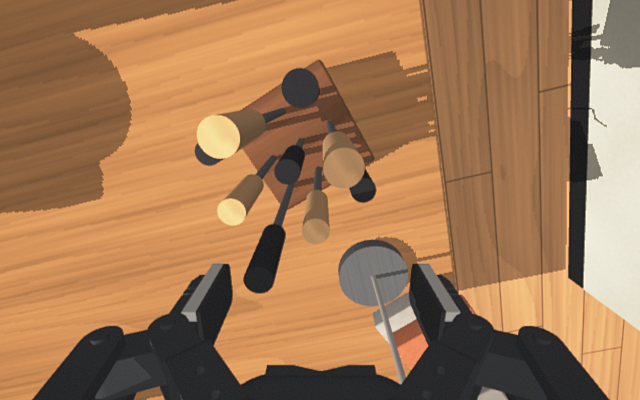

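The grey bar stands in the pale block at scene (424,180) and top (223,230). Orange bars that look like it stand at scene (411,170), (453,222) and top (204,190), (227,272). The clamp is at top (342,236). Next I'll take close crops.

```bash
cat > h.py <<'E'
import numpy as np,cv2
from scipy.spatial.transform import Rotation as R
def Rm(o): return R.from_euler('xyz',o).as_matrix()
def ray(f,u,v):
    d=Rm(f["orientation"])@np.array([(u-f["cx"])/f["fx"],(v-f["cy"])/f["fy"],1]); return np.array(f["xyz"]),d
def onz(f,u,v,z):
    c,d=ray(f,u,v); return c+d*(z-c[2])/d[2]
def proj(f,p):
    q=Rm(f["orientation"]).T@(np.array(p)-f["xyz"]); return np.array([f["fx"]*q[0]/q[2]+f["cx"],f["fy"]*q[1]/q[2]+f["cy"]])
def tri(*obs):
    A=np.zeros((3,3));b=np.zeros(3)
    for f,u,v in obs:
        c,d=ray(f,u,v);d=d/np.linalg.norm(d);M=np.eye(3)-np.outer(d,d);A+=M;b+=M@c
    return np.linalg.solve(A,b)
E
python3 - <<'E'
import cv2
t=cv2.imread('pics/top0.png');s=cv2.imread('pics/scene0.png')
a=cv2.resize(t[170:290,180:400],None,fx=3.6,fy=3.6,interpolation=cv2.INTER_CUBIC)
cv2.imwrite('pics/topc.png',a)
cv2.imwrite('pics/scc.png',cv2.resize(s[140:260,240:470],None,fx=3.4,fy=3.4,interpolation=cv2.INTER_CUBIC))
E
```

```text
(no output)
```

View pics/topc.png

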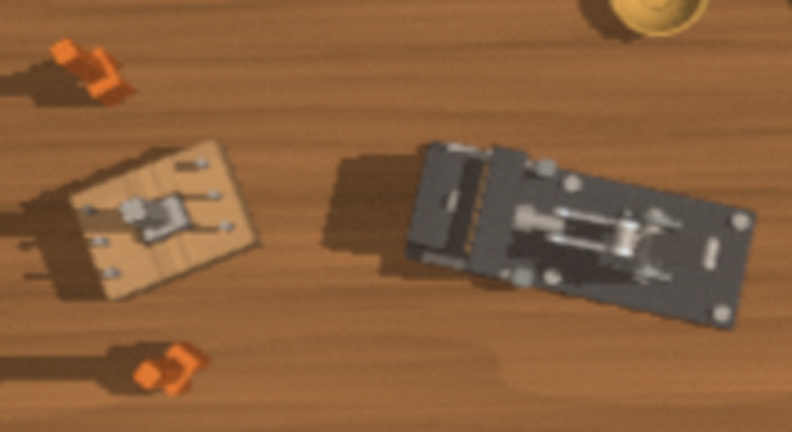

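View pics/scc.png

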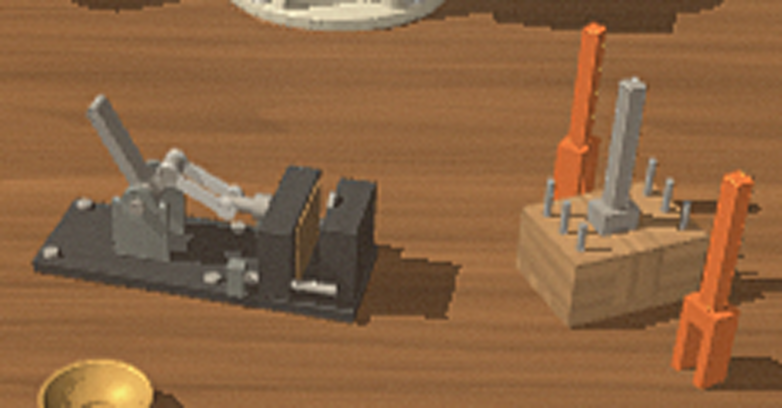

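```bash
python3 - <<'E'
from rig import r
from h import *
f=r.grab_frame("top");np.save('top.npy',f,allow_pickle=True)
np.save('scene.npy',r.grab_frame("scene"),allow_pickle=True)
im=f["image"];hsv=cv2.cvtColor(im,cv2.COLOR_BGR2HSV)
def P(c): return np.array(c)/3.6+[180,170]-[.36,.36]
def show(n,pts,z):
    X=[onz(f,*P(c),z) for c in pts]; print(n,[x[:2].round(1).tolist() for x in X]); 
    print('  edges',[round(np.linalg.norm(X[i]-X[i-1]),1) for i in range(len(X))],'ctr',np.mean(X,0).round(1), 'ang',[round(float(np.arctan2(*(X[i]-X[i-1])[1::-1])),3) for i in range(len(X))])
    return X
show('block',[(68,195),(212,140),(260,243),(110,300)],55)
show('base right',[(755,211),(733,328)],12)
show('mould L',[(432,142),(408,256),(470,272),(493,146)],74)
print(hsv[226:230,232:236].tolist())
for p in [(80,160),(190,240),(130,160)]:
    q=P(p).astype(int);print(p,hsv[q[1],q[0]])
q=P((690,290)).astype(int);print(hsv[q[1],q[0]])
q=P((330,290)).astype(int);print(hsv[q[1],q[0]])
E
```

```text
block [[562.8, 261.6], [600.5, 158.9], [525.9, 124.7], [487.6, 231.1]]
  edges [np.float64(81.2), np.float64(109.4), np.float64(82.1), np.float64(113.2)] ctr [544.2 194.1  55. ] ang [0.385, -1.22, -2.712, 1.916]
base right [[544.1, -237.9], [458.1, -218.3]]
  edges [np.float64(88.2), np.float64(88.2)] ctr [ 501.1 -228.1   12. ] ang [-0.224, 2.918]
mould L [[594.2, 0.3], [513.9, 18.4], [501.8, -25.1], [590.5, -43.0]]
  edges [np.float64(43.4), np.float64(82.3), np.float64(45.1), np.float64(90.5)] ctr [550.1 -12.4  74. ] ang [1.486, 2.92, -1.842, -0.199]
[[[15, 129, 186], [15, 131, 189], [15, 129, 190], [15, 130, 189]], [[15, 128, 182], [15, 130, 190], [15, 129, 193], [15, 130, 192]], [[15, 122, 163], [15, 132, 188], [15, 131, 193], [15, 130, 192]], [[15, 110, 144], [15, 128, 182], [15, 128, 193], [15, 130, 194]]]
(80, 160) [ 13 157 148]
(190, 240) [ 15 130 192]
(130, 160) [ 14 155 105]
[15 30 85]
[ 14 154 134]
```

arm_command(targets=[[0,0,-0.02,0,0,0],[0,0,-0.035,0,0,0],[-0.017,0.019,-0.01,0,0,0],[-0.022,0.024,0,0,0,0],[-0.022,0.024,0,0,0,0],[-0.022,0.024,0,0,0,0],[-0.022,0.024,0,0,0,0],[-0.022,0.024,0,0,0,0],[-0.022,0.024,0,0,0,0],[-0.022,0.024,0,0,0,0],[-0.022,0.024,0,0,0,0],[-0.022,0.024,0,0,0,0],[-0.022,0.024,0,0,0,0],[-0.022,0.024,0,0,0,0],[-0.022,0.024,0,0,0,0],[-0.022,0.024,0,0,0,0],[-0.022,0.024,0,0,0,0],[-0.02,0.022,0,0,0,0],[0,0,0,0,0,0]])

```text
clock: 1.83
eef_pos: [434.8, 179.3, 262.8]
tcp_rot: [3.14, 0.001, 1.329]
contact_force: [-0.7, 0.9, -0.3]
opening: 0.999
```

arm_command(targets=[[0,0,0,0,0,-0.06],[0,0,0,0,0,-0.1],[0,0,0,0,0,-0.12],[0,0,0,0,0,-0.12],[0,0,0,0,0,-0.12],[0,0,0,0,0,-0.08],[0,0,0,0,0,0]])

```text
clock: 2.42
eef_pos: [432.3, 183.1, 262.6]
tcp_rot: [-3.141, -0.0, 1.936]
contact_force: [0.3, -0.8, -0.4]
opening: 1.001
```

```bash
python3 - <<'E'
from rig import r
from h import *
s=r.sense();print(s['clock'],s['eef_pos'],s['tcp_rot'],s['qpos'].round(3))
f=r.grab_frame("wrist");np.save('w1.npy',f,allow_pickle=True);cv2.imwrite('pics/w1.png',f['image']);print(f['xyz'],f['orientation'])
E
```

```text
2.4167 [432.25507183 183.12158239 262.61151592] [-3.14139677e+00 -1.63018349e-04  1.93569989e+00] [ 0.397  0.043  1.874  0.     1.225 -1.538]
[353.40931427 152.96423136 438.92534028] [ 2.81289007e+00 -3.98231068e-04  1.93434797e+00]
```

View pics/w1.png

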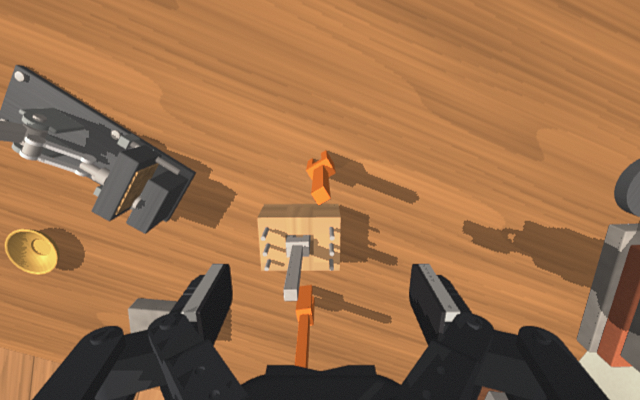

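```bash
python3 - <<'E'
import cv2
t=cv2.imread('pics/w1.png')
cv2.imwrite('pics/w1c.png',cv2.resize(t[195:310,240:360],None,fx=5,fy=5,interpolation=cv2.INTER_CUBIC))
E
```

```text
(no output)
```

View pics/w1c.png

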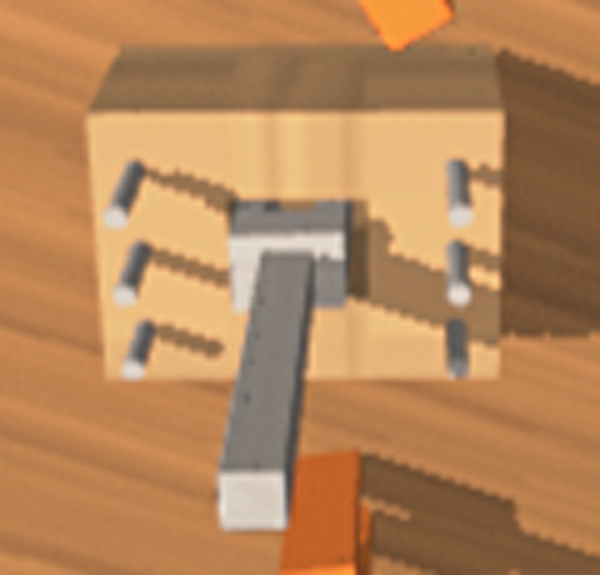

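```bash
python3 - <<'E'
from h import *
f=np.load('w1.npy',allow_pickle=True).item()
P=lambda c:(np.array(c)+.5)/5-.5+[240,195]
def show(n,pts,z):
    X=np.array([onz(f,*P(c),z) for c in pts])
    E=[X[(i+1)%4]-X[i] for i in range(4)]
    print(n,'ctr',X.mean(0).round(1),'len',[round(float(np.linalg.norm(e)),1) for e in E],'ang',[round(float(np.arctan2(e[1],e[0])),3) for e in E])
show('block',[(88,113),(502,111),(500,378),(105,380)],55)
show('bartop',[(219,472),(287,470),(288,528),(219,530)],170)
show('root70',[(230,235),(345,233),(345,305),(232,305)],70)
t=np.load('top.npy',allow_pickle=True).item();s=np.load('scene.npy',allow_pickle=True).item()
c=onz(f,*P((253,500)),170)
print(proj(t,c),proj(s,c))
# orange
for n,p,z in(('orA top',(320,198),160),('orA',(320,160),60),('orB top',(303,364),160)):
    print(n,onz(f,*p,z).round())
E
```

```text
block ctr [542.9 194.7  55. ] len [109.3, 80.4, 110.8, 80.5] ang [1.939, 0.377, -1.202, -2.784]
bartop ctr [542.4 192.4 170. ] len [13.7, 13.8, 14.1, 13.8] ang [1.968, 0.354, -1.173, -2.816]
root70 ctr [542.1 192.4  70. ] len [30.0, 21.1, 29.9, 20.5] ang [1.953, 0.351, -1.207, -2.788]
[216.48917879 228.71982997] [425.61866381 163.93190833]
orA top [439. 185. 160.]
orA [423. 179.  60.]
orB top [633. 238. 160.]
```

arm_command(targets=[[-0.002,0.008,0,0,0,0],[-0.005,0.017,0,0,0,0],[-0.0055,0.02,0,0,0,0],[-0.0055,0.02,0,0,0,0],[-0.0055,0.019,0,0,0,-0.015],[-0.005,0.015,0,0,0,0],[-0.002,0.007,0,0,0,0],[0,0,0.01,0,0,0],[0,0,0.015,0,0,0],[0,0,0.015,0,0,0],[0,0,0.015,0,0,0],[0,0,0,0,0,0]])

```text
clock: 3.47
eef_pos: [539.6, 191.4, 204.1]
tcp_rot: [-3.136, -0.0, 1.946]
contact_force: [-1.1, 0.6, -0.3]
opening: 1.0
```

```bash
python3 - <<'E'
from rig import r
from h import *
s=r.sense();print(s['clock'],s['eef_pos'],s['tcp_rot'],s['qpos'].round(3))
f=r.grab_frame("wrist");np.save('w2.npy',f,allow_pickle=True);cv2.imwrite('pics/w2.png',f['image']);print(proj(f,[542.3,192.4,170]),proj(f,s['eef_pos']))
E
```

```text
3.4667 [539.57307538 191.42110873 204.14958202] [-3.13594278e+00 -3.09067279e-04  1.94601390e+00] [ 0.338  0.269  1.737  0.     1.142 -1.608]
[320.25713535 222.58177995] [320.41318713 239.13414979]
```

View pics/w2.png

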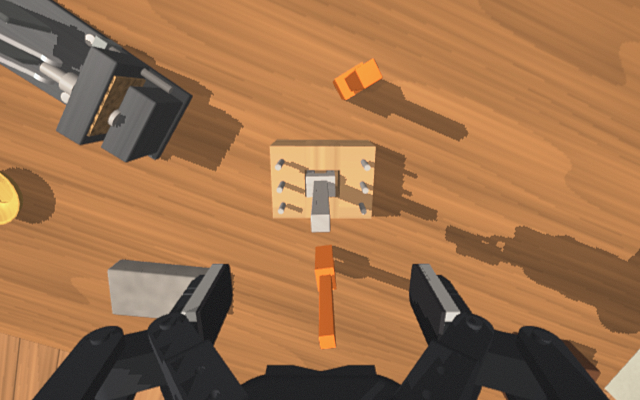

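The bar top sits between the jaws at (320,225), within about 2 mm of the prediction. I'll descend and grip.

arm_command(targets=[[0,0.001,0.01,0,0,0],[0,0,0.015,0,0,0],[0,0,0.015,0,0,0],[0,0,0.015,0,0,0],[0,0,0.015,0,0,0],[0,0,0.014,0,0,0],[0,0,0.01,0,0,0],[0,0,0.003,0,0,0],[0,0,0,0,0,0],[0,0,0,0,0,0]])

```text
clock: 4.35
eef_pos: [543.8, 192.7, 111.3]
tcp_rot: [3.141, 0.0, 1.947]
contact_force: [-2.0, -0.3, 0.2]
opening: 0.999
```

arm_command(targets=[[0,0,0,0,0,0],[0,0,0,0,0,0],[0,0,0,0,0,0],[0,0,0,0,0,0],[0,0,0,0,0,0],[0,0,0,0,0,0],[0,0,0,0,0,0],[0,0,0,0,0,0],[0,0,0,0,0,0],[0,0,0,0,0,0]], fingers=0, squeeze=100)

```text
clock: 5.18
eef_pos: [543.7, 192.7, 111.1]
tcp_rot: [3.141, -0.0, 1.947]
contact_force: [-0.6, 0.1, 5.6]
opening: 0.139
```

```bash
python3 - <<'E'
from rig import r
from h import *
s=r.sense();print(s['clock'],s['eef_pos'],s['tcp_rot'],s['contact_force'],s['opening'])
E
```

```text
5.1833 [543.74380021 192.69305914 111.13062921] [ 3.14073561e+00 -1.64507996e-05  1.94697226e+00] [-0.57367548  0.12072067  5.64801338] 0.13898385873859959
```

arm_command(targets=[[0,0,-0.005,0,0,0],[0,0,-0.01,0,0,0],[0,0,-0.015,0,0,0],[0,0,-0.015,0,0,0],[0,0,-0.015,0,0,0],[0,0,-0.02,0,0,0],[0,0,-0.02,0,0,0],[0,0,-0.02,0,0,0],[0,0,-0.015,0,0,0],[0,0,-0.005,0,0,0],[0,0,0,0,0,0]])

```text
clock: 6.1
eef_pos: [543.9, 192.7, 252.2]
tcp_rot: [3.139, 0.0, 1.947]
contact_force: [-0.7, 0.6, -2.8]
opening: 0.142
```

arm_command(targets=[[-0.007,-0.003,0,0,0,0.02],[-0.014,-0.006,0,0,0,0.02],[-0.02,-0.008,0,0,0,0],[-0.02,-0.008,0,0,0,0],[-0.02,-0.008,0,0,0,0],[-0.02,-0.008,0,0,0,0],[-0.02,-0.008,0,0,0,0],[-0.02,-0.008,0,0,0,0],[-0.02,-0.008,0,0,0,0],[-0.02,-0.008,0,0,0,0],[-0.02,-0.008,0,0,0,0],[-0.02,-0.008,0,0,0,0],[-0.02,-0.008,0,0,0,0],[-0.02,-0.008,0,0,0,0],[-0.013,-0.006,0,0,0,0],[-0.006,-0.003,0,0,0,0],[0,0,0,0,0,0]])

```text
clock: 7.52
eef_pos: [527.5, -111.2, 249.7]
tcp_rot: [-3.14, -0.001, 1.904]
contact_force: [-0.1, -0.8, -3.6]
opening: 0.136
```

arm_command(targets=[[0,0,0,0,0,0.03],[0,0,0,0,0,0.06],[0,0,0,0,0,0.08],[0,0,0,0,0,0.08],[0,0,0,0,0,0.08],[0,0,0,0,0,0.08],[0,0,0,0,0,0.08],[0,0,0,0,0,0.05],[0,0,0,0,0,0.02],[0,0,0,0,0,0],[0,0,0,0,0,0]])

```text
clock: 8.43
eef_pos: [528.5, -109.1, 250.4]
tcp_rot: [-3.141, -0.0, 1.349]
contact_force: [-0.1, -0.4, -2.0]
opening: 0.142
```

```bash
python3 - <<'E'
from rig import r
from h import *
s=r.sense();print(s['clock'],s['eef_pos'],s['tcp_rot'],s['qpos'].round(3),s['contact_force'])
f=r.grab_frame("wrist");np.save('w3.npy',f,allow_pickle=True);cv2.imwrite('pics/w3.png',f['image'])
f=r.grab_frame("scene");np.save('s3.npy',f,allow_pickle=True);cv2.imwrite('pics/s3.png',cv2.resize(f['image'][60:260,220:470],None,fx=3,fy=3,interpolation=cv2.INTER_CUBIC))
E
```

```text
8.4333 [ 528.51043676 -109.05860676  250.42534891] [-3.14104899e+00 -1.16815302e-04  1.34870505e+00] [-0.206  0.171  1.755  0.     1.215 -1.555] [-0.07209026 -0.36691691 -1.96524858]
```

View pics/w3.png

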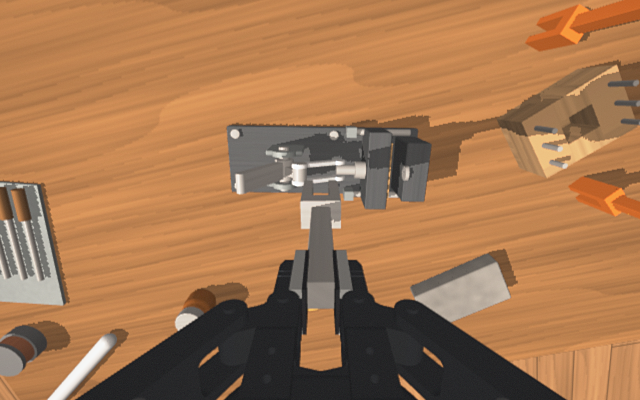

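View pics/s3.png

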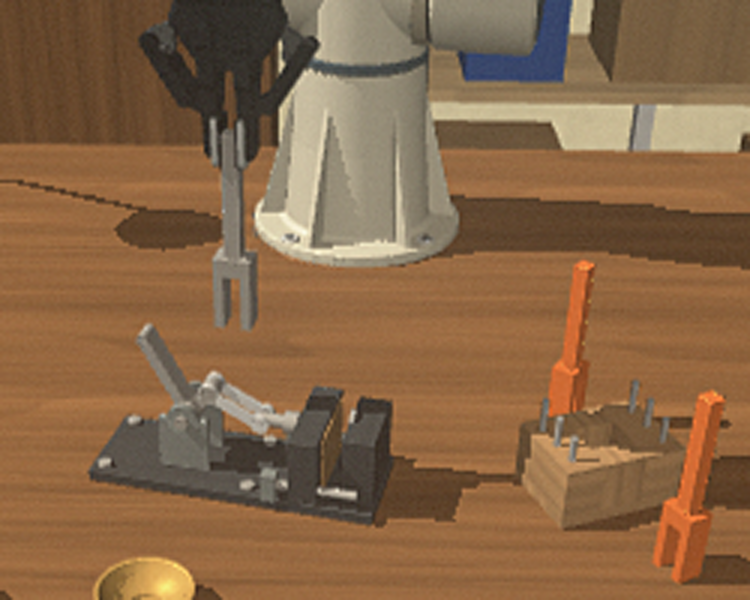

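```bash
python3 - <<'E'
import cv2
t=cv2.imread('pics/w3.png')
cv2.imwrite('pics/w3c.png',cv2.resize(t[115:235,220:440],None,fx=3.6,fy=3.6,interpolation=cv2.INTER_CUBIC))
t=cv2.imread('pics/w3.png')
E
```

```text
(no output)
```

View pics/w3c.png

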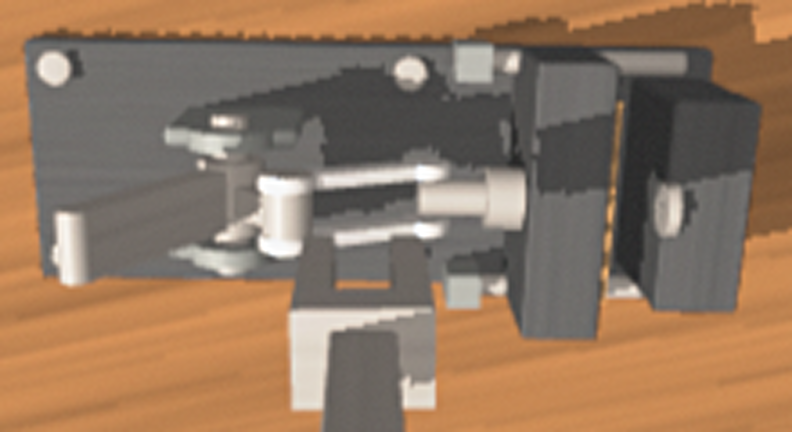

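```bash
python3 - <<'E'
from h import *
f=np.load('w3.npy',allow_pickle=True).item()
s=np.load('s3.npy',allow_pickle=True).item();t=np.load('top.npy',allow_pickle=True).item()
P=lambda c:(np.array(c)+.5)/3.6-.5+[220,115]
A,B,C=[onz(f,*P(c),12)for c in((26,42),(712,48),(42,278))]
print(A.round(1),B.round(1),C.round(1),'len',np.linalg.norm(B-A),np.linalg.norm(C-A))
a1=np.arctan2(*(B-A)[1::-1]);a2=np.arctan2(*(C-A)[1::-1]);print('ang',a1,a2+np.pi/2)
# corners from top view: right end
for a in (a1,(a1+a2+np.pi/2)/2,1.347):
    ux=np.array([np.cos(a),np.sin(a),0]);uy=np.array([-ux[1],ux[0],0])
    piv=(A+ C)/2+80*ux; piv[2]=60
    piv2=(A+B)/2-45*ux-45*uy; piv2[2]=60
    # angles
    tip=piv+80*(np.sin(-.5)*ux+np.cos(.5)*np.array([0,0,1]))
    print(a,'piv',piv.round(1),piv2.round(1),'tip pred',tip.round(1),'proj w',((proj(f,tip)-[220,115]+.5)*3.6-.5).round(),'s',((proj(s,tip)-[220,60])*3).round(),'t',((proj(t,tip)-[180,170])*3.6).round())
print('tip meas w@130',onz(f,*P((72,247)),130).round(1))
sp=(np.array([148,330])+.5)/3-.5+[220,60]
print('tri',tri((f,*P((72,247))),(s,*sp)).round(1))
# bar fork end check
e=np.array([528.5,-109.1,250.4-101.1]);print('bar end s',((proj(s,e)-[220,60])*3).round(), 'w',((proj(f,e)-[220,115])*3.6).round())
E
```

```text
[ 456.  -217.4   12. ] [512.8  23.   12. ] [ 542.  -239.4   12. ] len 247.05346382846105 88.73664820735905
ang 1.3387710882785346 1.3204047122147013
1.3387710882785346 piv [ 517.4 -150.6   60. ] [ 517.9 -151.4   60. ] tip pred [ 508.6 -187.9  130.2] proj w [ 67. 250.] s [143. 330.] t [710. 254.]
1.329587900246618 piv [ 518.1 -150.7   60. ] [ 517.4 -151.7   60. ] tip pred [ 509.  -188.   130.2] proj w [ 68. 251.] s [143. 330.] t [710. 253.]
1.347 piv [ 516.8 -150.4   60. ] [ 518.3 -151.1   60. ] tip pred [ 508.3 -187.8  130.2] proj w [ 67. 249.] s [143. 330.] t [710. 254.]
tip meas w@130 [ 508.1 -186.5  130. ]
tri [ 507.9 -185.2  131. ]
bar end s [236. 322.] w [364. 276.]
```

arm_command(targets=[[0,0,-0.01,0,0,0],[0,0,-0.015,0,0,0],[-0.007,0,-0.005,0,0,0],[-0.015,0,0,0,0,0],[-0.018,0,0,0,0,0],[-0.018,0,0,0,0,0],[-0.018,0,0,0,0,0],[-0.018,0,0,0,0,0],[-0.018,-0.001,0,0,0,0.01],[-0.015,0,0,0,0,0],[-0.01,0,0,0,0,0],[0,0,0,0,0.02,0],[0,0,0,0,0.04,0],[0,0,0,0,0.05,0],[0,0,0,0,0.05,0],[0,0,0,0,0.05,0],[0,0,0,0,0.05,0],[0,0,0,0,0.05,0],[0,0,0,0,0.05,0],[0,0,0,0,0.05,0]])

```text
clock: 10.2
eef_pos: [497.6, -242.7, 281.2]
tcp_rot: [3.14, -0.413, 1.338]
contact_force: [-0.6, 0.6, -3.7]
opening: 0.141
```

arm_command(targets=[[0,0,0,0,0.04,0],[0,0,0,0,0.03,0],[0,0,0,0,0.02,0],[0,0,0,0,0,0],[0,0,0,0,0,0],[0,0,0,0,0,0]])

```text
clock: 10.7
eef_pos: [497.3, -242.5, 280.9]
tcp_rot: [3.141, -0.499, 1.338]
contact_force: [0.9, 0.1, -3.1]
opening: 0.139
```

```bash
cat >> h.py <<'E'
PIV=np.array([518,-149.8,60]);YAW=1.338
UX=np.array([np.cos(YAW),np.sin(YAW),0]);UY=np.array([-UX[1],UX[0],0]);UZ=np.array([0,0,1.])
def rep(s):
    M=Rm(s['tcp_rot']);z=M[:,2]
    lean=np.arctan2(-z@UX,-z@UZ)
    end=s['eef_pos']+101.1*z-1.3*M[:,1]-PIV
    print('t',round(s['clock'],2),'tcp',s['eef_pos'].round(1),'lean',round(lean,3),'latTilt',round(float(z@UY),3),'yaw-err x.uy',round(float(M[:,0]@UY),3),'F',s['contact_force'].round(1),'q',s['qpos'].round(2))
    L=np.sin(lean)*UX+np.cos(lean)*UZ; N=np.cos(lean)*UX-np.sin(lean)*UZ
    print('  bar end rel pivot: along bar',round(end@L,1),'perp(+x)',round(end@N,1),'lat uy',round(end@UY,1))
    return M
E
python3 - <<'E'
from rig import r
from h import *
s=r.sense();M=rep(s)
z=M[:,2]
goal=PIV-199*(np.sin(.5)*UX-np.cos(.5)*UZ)-1.3*UY
print('delta tool',(M.T@(goal-s['eef_pos'])).round(1))
E
```

```text
t 10.7 tcp [ 497.3 -242.5  280.9] lean -0.499 latTilt -0.001 yaw-err x.uy -0.0 F [ 0.9  0.1 -3.1] q [-0.74  0.31  1.61  0.43  1.49 -2.18]
  bar end rel pivot: along bar 138.3 perp(+x) 22.3 lat uy -0.0
delta tool [-22.5   0.   40.4]
```

arm_command(targets=[[-0.004,0,0.004,0,0,0],[-0.006,0,0.008,0,0,0],[-0.006,0,0.01,0,0,0],[-0.004,0,0.01,0,0,0],[-0.002,0,0.006,0,0,0],[0,0,0.002,0,0,0],[0,0,0,0,0,0],[0,0,0,0,0,0]])

```text
clock: 11.37
eef_pos: [497.2, -242.8, 235.1]
tcp_rot: [3.142, -0.5, 1.337]
contact_force: [0.0, -0.1, -3.6]
opening: 0.139
```

```bash
python3 - <<'E'
from rig import r
from h import *
s=r.sense();M=rep(s)
f=r.grab_frame("scene");np.save('s4.npy',f,allow_pickle=True);cv2.imwrite('pics/s4.png',cv2.resize(f['image'][120:240,220:370],None,fx=5,fy=5,interpolation=cv2.INTER_CUBIC))
g=r.grab_frame("wrist");np.save('w4.npy',g,allow_pickle=True);cv2.imwrite('pics/w4.png',g['image'])
E
```

```text
t 11.37 tcp [ 497.2 -242.8  235.1] lean -0.5 latTilt -0.0 yaw-err x.uy -0.001 F [ 0.  -0.1 -3.6] q [-0.75  0.35  1.66  0.44  1.41 -2.21]
  bar end rel pivot: along bar 98.2 perp(+x) 0.4 lat uy -0.0
```

View pics/s4.png

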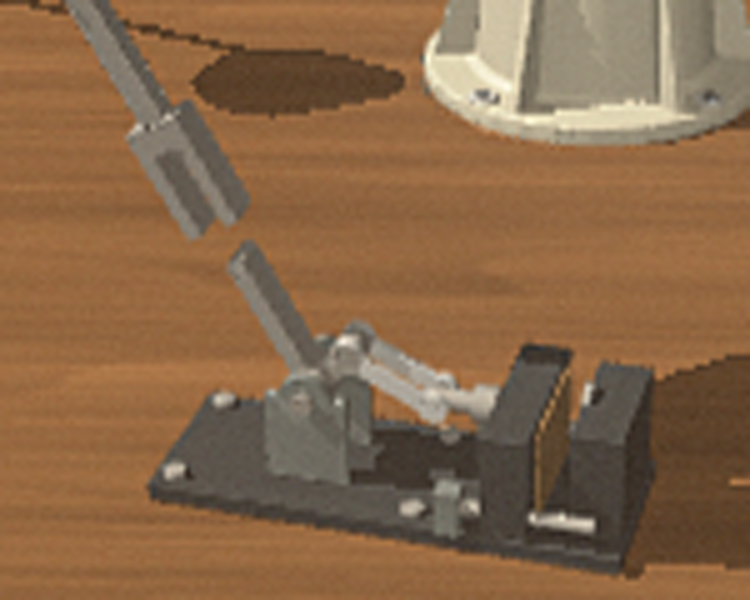

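View pics/w4.png

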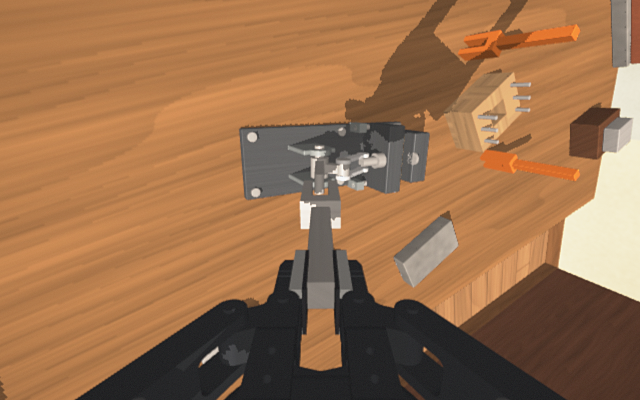

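```bash
python3 - <<'E'
import cv2,numpy as np
from h import *
for n,f,(y0,y1,x0,x1) in(('s',np.load('s4.npy',allow_pickle=True).item(),(140,195,240,295)),('w',np.load('w4.npy',allow_pickle=True).item(),(135,235,290,350))):
    k=10 if n=='s' else 6
    im=cv2.resize(f['image'][y0:y1,x0:x1],None,fx=k,fy=k,interpolation=cv2.INTER_CUBIC)
    cv2.imwrite(f'pics/z4{n}.png',im)
E
```

```text
(no output)
```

View pics/z4s.png

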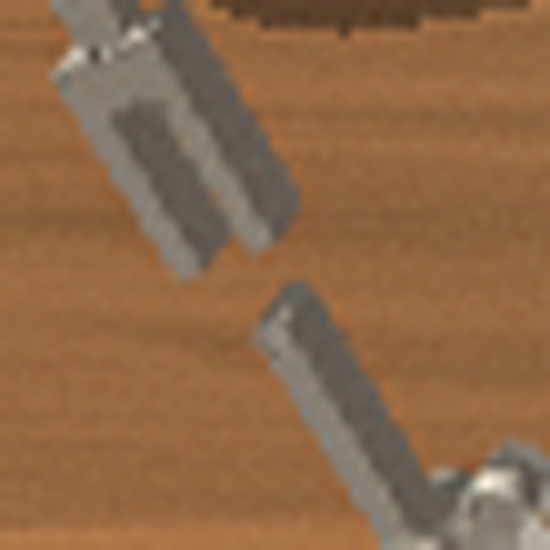

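View pics/z4w.png

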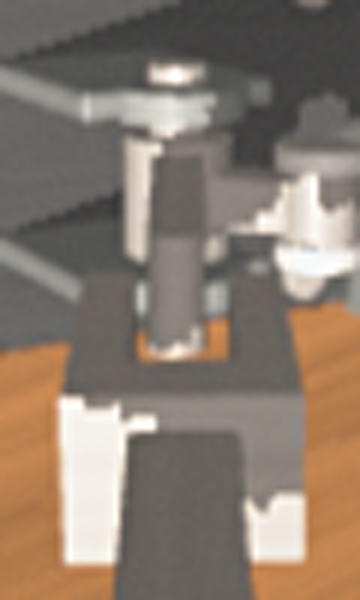

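arm_command(targets=[[-0.0008,0,0.003,0,0,0],[0,0,0.006,0,0,0],[0,0,0.006,0,0,0],[0,0,0.006,0,0,0],[0,0,0.004,0,0,0],[0,0,0.004,0,0,0],[0,0,0.004,0,0,0],[0,0,0.002,0,0,0],[0,0,0,0,0,0]])

```text
clock: 12.22
eef_pos: [500.7, -226.8, 203.5]
tcp_rot: [-3.141, -0.5, 1.337]
contact_force: [-0.4, -0.2, -3.0]
opening: 0.141
```

```bash
python3 - <<'E'
from rig import r
from h import *
s=r.sense();M=rep(s)
f=r.grab_frame("scene");a=cv2.resize(f['image'][140:200,240:300],None,fx=9,fy=9,interpolation=cv2.INTER_CUBIC)
g=r.grab_frame("wrist");np.save('w5.npy',g,allow_pickle=True);b=cv2.resize(g['image'][135:225,290:350],None,fx=6,fy=6,interpolation=cv2.INTER_CUBIC)[:540]
cv2.imwrite('pics/m5.png',np.hstack([a,b[:, :250]] if False else [a[:540,:430],b]))
E
```

```text
t 12.22 tcp [ 500.7 -226.8  203.5] lean -0.5 latTilt 0.0 yaw-err x.uy -0.001 F [-0.4 -0.2 -3. ] q [-0.72  0.37  1.7   0.45  1.34 -2.22]
  bar end rel pivot: along bar 62.7 perp(+x) -0.4 lat uy 0.4
```

View pics/m5.png

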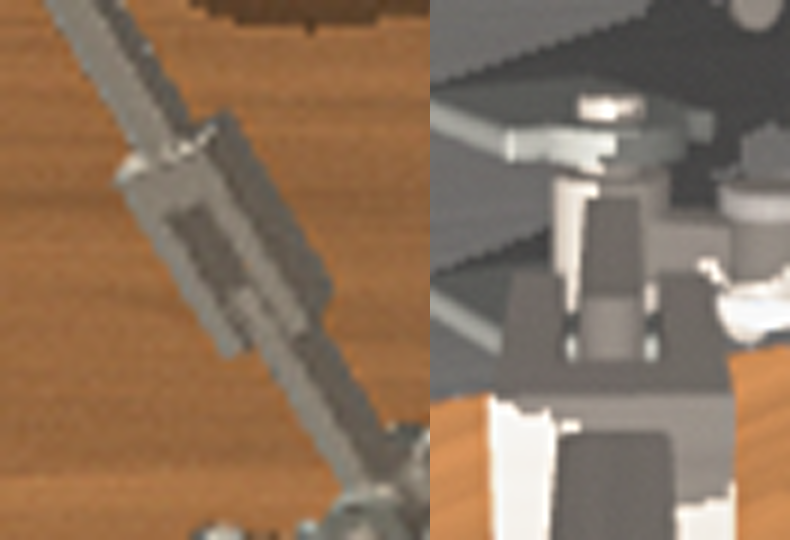

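arm_command(targets=[[0,0,0.003,0,0,0],[0,0,0.004,0,0,0],[0,0,0.004,0,0,0],[0,0,0.004,0,0,0],[0,0,0.003,0,0,0],[0,0,0.002,0,0,0],[0,0,0,0,0,0]])

```text
clock: 12.9
eef_pos: [502.9, -217.5, 185.9]
tcp_rot: [-3.141, -0.5, 1.337]
contact_force: [-0.7, 0.2, -2.8]
opening: 0.141
```

```bash
python3 - <<'E'
from rig import r
from h import *
s=r.sense();M=rep(s)
E
```

```text
t 12.9 tcp [ 502.9 -217.5  185.9] lean -0.5 latTilt 0.0 yaw-err x.uy -0.001 F [-0.7  0.2 -2.8] q [-0.71  0.38  1.73  0.46  1.3  -2.23]
  bar end rel pivot: along bar 42.7 perp(+x) -0.5 lat uy 0.4
```

arm_command(targets=[[0.0029,0,0,0,-0.02,0],[0.0058,0,0.0001,0,-0.04,0],[0.0058,0,0.0001,0,-0.04,0],[0.0058,0,0.0001,0,-0.04,0],[0.0058,0,0.0001,0,-0.04,0],[0.0058,0,0.0001,0,-0.04,0],[0.0058,0,0.0001,0,-0.04,0],[0.0058,0,0.0001,0,-0.04,0],[0.0058,0,0.0001,0,-0.04,0],[0.0058,0,0.0001,0,-0.04,0],[0.0029,0,0,0,-0.02,0]])

```text
clock: 13.82
eef_pos: [514.9, -166.7, 203.3]
tcp_rot: [3.141, -0.091, 1.339]
contact_force: [-2.5, -15.2, -13.1]
opening: 0.145
```

```bash
python3 - <<'E'
from rig import r
from h import *
s=r.sense();M=rep(s);print(s['wrist_torque'],s['opening'])
f=r.grab_frame("scene");cv2.imwrite('pics/s6.png',cv2.resize(f['image'][100:230,220:370],None,fx=4.5,fy=4.5,interpolation=cv2.INTER_CUBIC))
E
```

```text
t 13.82 tcp [ 514.9 -166.7  203.3] lean -0.091 latTilt -0.0 yaw-err x.uy 0.001 F [ -2.5 -15.2 -13.1] q [-0.38  0.22  1.8   0.1   1.13 -1.76]
  bar end rel pivot: along bar 43.1 perp(+x) -4.1 lat uy 0.4
[-4.1374954   0.88736797 -0.09389769] 0.1445918864246222
```

View pics/s6.png

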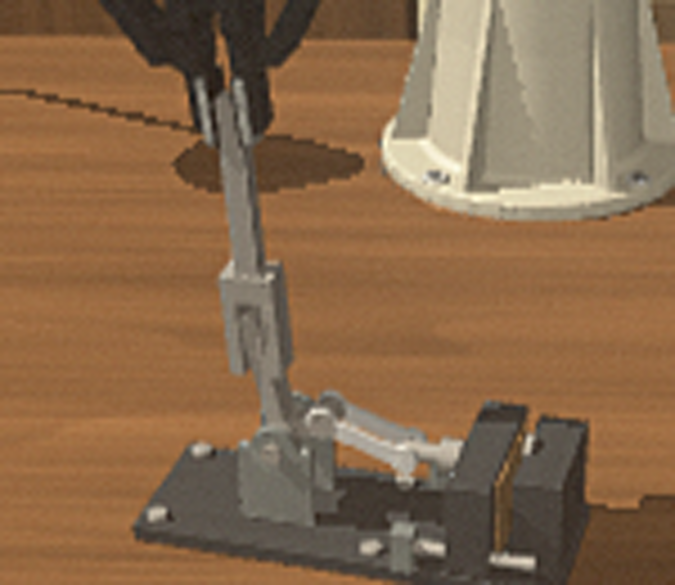

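arm_command(targets=[[0.0045,0,0,0,-0.02,0],[0.0058,0,0.0001,0,-0.04,0],[0.0058,0,0.0001,0,-0.04,0],[0.0058,0,0.0001,0,-0.04,0],[0.0058,0,0.0001,0,-0.04,0],[0.0058,0,0.0001,0,-0.04,0],[0.0058,0,0.0001,0,-0.04,0],[0.0058,0,0.0001,0,-0.04,0],[0.0058,0,0.0001,0,-0.04,0],[0.0058,0,0.0001,0,-0.04,0],[0.0058,0,0.0001,0,-0.04,0]])

```text
clock: 14.78
eef_pos: [528.8, -106.9, 198.0]
tcp_rot: [-3.141, 0.328, 1.337]
contact_force: [-2.0, -11.9, -4.6]
opening: 0.137
```

```bash
python3 - <<'E'
from rig import r
from h import *
s=r.sense();M=rep(s);print(s['wrist_torque'],s['opening'])
E
```

```text
t 14.78 tcp [ 528.8 -106.9  198. ] lean 0.328 latTilt 0.001 yaw-err x.uy -0.001 F [ -2.  -11.9  -4.6] q [ 0.02  0.27  1.8  -0.34  1.18 -1.17]
  bar end rel pivot: along bar 43.7 perp(+x) -2.6 lat uy 0.8
[-2.51403361  0.46888213  0.03991006] 0.1373871309817905
```

arm_command(targets=[[0.0058,0,0.0001,0,-0.04,0],[0.0058,0,0.0001,0,-0.04,0],[0.0058,0,0.0001,0,-0.04,0],[0.0058,0,0.0001,0,-0.04,0],[0.0029,0,0,0,-0.02,0],[0,0,0,0,0,0]])

```text
clock: 15.28
eef_pos: [535.6, -80.4, 187.1]
tcp_rot: [-3.141, 0.502, 1.339]
contact_force: [-1.4, -2.2, -0.0]
opening: 0.138
```

```bash
python3 - <<'E'
from rig import r
from h import *
s=r.sense();M=rep(s);print(s['wrist_torque'],s['opening'])
f=r.grab_frame("scene");np.save('s7.npy',f,allow_pickle=True);cv2.imwrite('pics/s7.png',cv2.resize(f['image'][100:230,220:370],None,fx=4.5,fy=4.5,interpolation=cv2.INTER_CUBIC))
E
```

```text
t 15.28 tcp [535.6 -80.4 187.1] lean 0.502 latTilt 0.0 yaw-err x.uy 0.001 F [-1.4 -2.2 -0. ] q [ 0.16  0.35  1.77 -0.49  1.26 -0.97]
  bar end rel pivot: along bar 44.7 perp(+x) 1.6 lat uy 0.2
[-0.74581815  0.14836611 -0.00161535] 0.13812790117503324
```

View pics/s7.png

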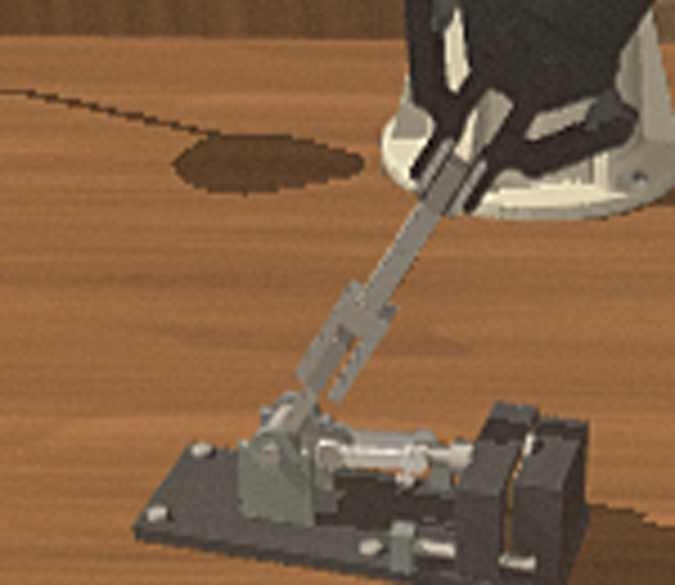

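The mould halves have met and the force has dropped. I'll press slightly further to confirm the stop.

arm_command(targets=[[0.003,0,0,0,-0.02,0],[0.003,0,0,0,-0.02,0],[0.002,0,0,0,-0.01,0],[0,0,0,0,0,0]])

```text
clock: 15.67
eef_pos: [536.7, -76.0, 184.0]
tcp_rot: [-3.141, 0.553, 1.337]
contact_force: [-2.4, -8.0, 1.9]
opening: 0.142
```

```bash
python3 - <<'E'
from rig import r
from h import *
s=r.sense();M=rep(s);print(s['wrist_torque'],s['opening'])
f=r.grab_frame("scene");np.save('s8.npy',f,allow_pickle=True);cv2.imwrite('pics/s8.png',cv2.resize(f['image'][150:230,260:340],None,fx=7,fy=7,interpolation=cv2.INTER_CUBIC))
E
```

```text
t 15.67 tcp [536.7 -76.  184. ] lean 0.553 latTilt 0.001 yaw-err x.uy -0.001 F [-2.4 -8.   1.9] q [ 0.19  0.38  1.76 -0.52  1.29 -0.92]
  bar end rel pivot: along bar 44.4 perp(+x) -0.5 lat uy 0.2
[-2.20805175  0.42859442  0.01372201] 0.14222857680119114
```

View pics/s8.png

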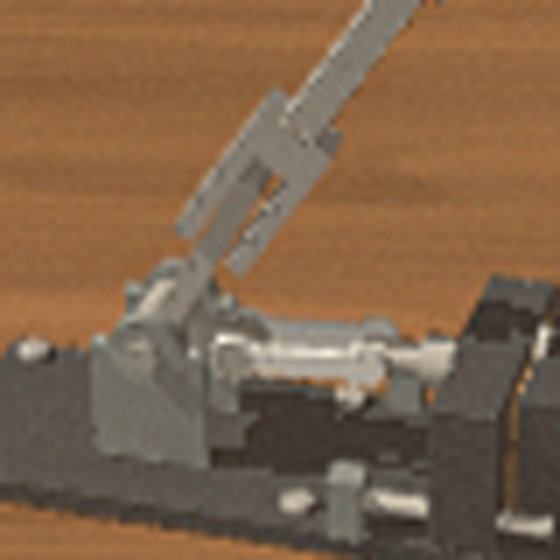

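arm_command(targets=[[-0.0035,0,0,0,0.025,0],[-0.0035,0,0,0,0.025,0],[0,0,-0.002,0,0,0],[0,0,-0.004,0,0,0],[0,0,-0.004,0,0,0]])

```text
clock: 16.13
eef_pos: [536.5, -76.1, 195.8]
tcp_rot: [-3.141, 0.5, 1.336]
contact_force: [-1.4, -5.7, -3.9]
opening: 0.138
```

```bash
python3 - <<'E'
from rig import r
from h import *
s=r.sense();M=rep(s);print(s['wrist_torque'],s['opening'])
f=r.grab_frame("scene");np.save('s9.npy',f,allow_pickle=True);cv2.imwrite('pics/s9.png',cv2.resize(f['image'][150:230,260:340],None,fx=7,fy=7,interpolation=cv2.INTER_CUBIC))
E
```

```text
t 16.13 tcp [536.5 -76.1 195.8] lean 0.5 latTilt 0.001 yaw-err x.uy -0.002 F [-1.4 -5.7 -3.9] q [ 0.17  0.34  1.76 -0.48  1.28 -0.97]
  bar end rel pivot: along bar 54.5 perp(+x) 1.5 lat uy 0.5
[-0.83130511  0.24154067 -0.07303488] 0.13792629530033437
```

View pics/s9.png

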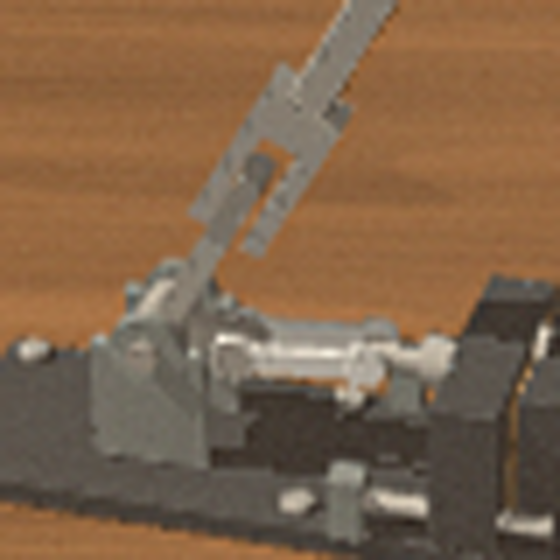

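arm_command(targets=[[-0.0015,0,-0.002,0,0,0],[0,0,-0.005,0,0,0],[0,0,-0.008,0,0,0],[0,0,-0.01,0,0,0],[0,0,-0.01,0,0,0],[0,0,-0.01,0,0,0],[0,0,-0.01,0,0,0],[0,0,-0.005,0,0,0],[0,0,0,0,0,0]])

```text
clock: 16.93
eef_pos: [544.3, -47.8, 250.2]
tcp_rot: [3.139, 0.499, 1.337]
contact_force: [0.5, -0.9, -4.0]
opening: 0.138
```

```bash
python3 - <<'E'
from rig import r
from h import *
s=r.sense();M=rep(s);print(s['wrist_torque'],s['opening'])
f=r.grab_frame("scene");np.save('s10.npy',f,allow_pickle=True);cv2.imwrite('pics/s10.png',cv2.resize(f['image'][130:230,250:350],None,fx=6,fy=6,interpolation=cv2.INTER_CUBIC))
for a in(.3,.35,.4,.45,.5):
    print(a,((proj(f,PIV+80*(np.sin(a)*UX+np.cos(a)*UZ)-10*UY)-[250,130])*6).round(), ((proj(f,PIV-10*UY)-[250,130])*6).round())
E
```

```text
t 16.93 tcp [544.3 -47.8 250.2] lean 0.499 latTilt -0.002 yaw-err x.uy -0.001 F [ 0.5 -0.9 -4. ] q [ 0.21  0.31  1.68 -0.45  1.4  -0.99]
  bar end rel pivot: along bar 116.3 perp(+x) 1.5 lat uy -1.0
[ 0.59866323 -0.15794418  0.03361765] 0.13774879998157938
0.3 [242. 257.] [195. 408.]
0.35 [251. 261.] [195. 408.]
0.4 [260. 266.] [195. 408.]
0.45 [269. 270.] [195. 408.]
0.5 [277. 275.] [195. 408.]
```

View pics/s10.png

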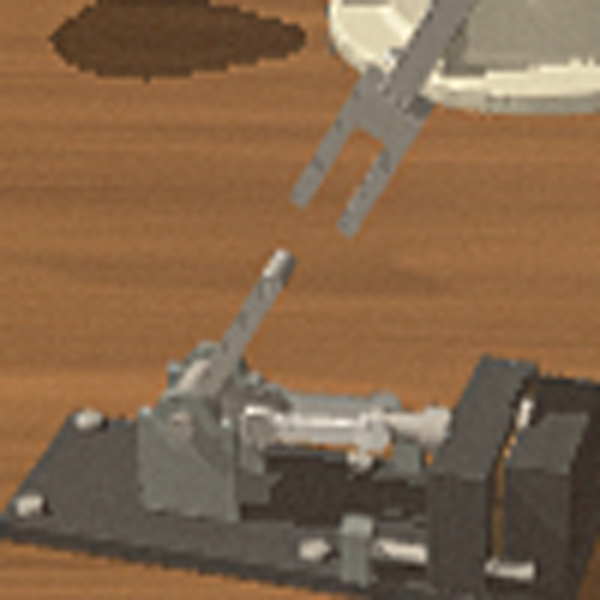

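arm_command(targets=[[0,0,0,0,0.02,0],[0,0,0,0,0.05,0],[0,0,0,0,0.06,0],[0,0,0,0,0.06,0],[0,0,0,0,0.06,0],[0,0,0,0,0.06,0],[0,0,0,0,0.06,0],[0,0,0,0,0.06,0],[0,0,0,0,0.05,0],[0,0,0,0,0.02,0],[0,0,0,0,0,-0.04],[0,0,0,0,0,-0.08],[0,0,0,0,0,-0.09],[0,0,0,0,0,-0.09],[0,0,0,0,0,-0.09],[0,0,0,0,0,-0.09],[0,0,0,0,0,-0.08],[0,0,0,0,0,-0.05],[0,0,0,0,0,0],[0,0,0,0,0,0]])

```text
clock: 18.65
eef_pos: [542.9, -48.9, 248.4]
tcp_rot: [-3.141, 0.0, 1.945]
contact_force: [0.5, 0.0, -2.7]
opening: 0.143
```

```bash
python3 - <<'E'
from rig import r
from h import *
s=r.sense();M=Rm(s['tcp_rot']);print(s['eef_pos'],s['tcp_rot'])
print((M.T@(np.array([543.7,192.7,250])-s['eef_pos'])).round(1))
E
```

```text
[542.94706431 -48.93307573 248.40734864] [-3.14063414e+00  8.91998079e-06  1.94516262e+00]
[224.6  89.1  -1.7]
```

arm_command(targets=[[0.007,0.0028,0,0,0,0],[0.014,0.0056,0,0,0,0],[0.02,0.008,0,0,0,0],[0.02,0.008,0,0,0,0],[0.02,0.008,0,0,0,0],[0.02,0.008,0,0,0,0],[0.02,0.008,0,0,0,0],[0.02,0.008,0,0,0,0],[0.02,0.008,0,0,0,0],[0.02,0.008,0,0,0,0],[0.02,0.008,0,0,0,0],[0.02,0.008,0,0,0,0],[0.016,0.006,0,0,0,0],[0.008,0.003,0,0,0,0],[0,0,0,0,0,0],[0,0,0,0,0,0]])

```text
clock: 19.98
eef_pos: [543.6, 214.8, 248.6]
tcp_rot: [-3.141, 0.001, 1.947]
contact_force: [-0.4, -1.6, -3.2]
opening: 0.141
```

```bash
python3 - <<'E'
from rig import r
from h import *
s=r.sense();M=Rm(s['tcp_rot']);print(s['clock'],s['eef_pos'],s['tcp_rot'])
print((M.T@(np.array([543.7,192.7,250])-s['eef_pos'])).round(1))
f=r.grab_frame("scene");a=cv2.resize(f['image'][100:250,370:490],None,fx=4,fy=4,interpolation=cv2.INTER_CUBIC)
g=r.grab_frame("wrist");b=cv2.resize(g['image'][130:310,270:370],None,fx=600/180,fy=600/180,interpolation=cv2.INTER_CUBIC)
np.save('w11.npy',g,allow_pickle=True)
cv2.imwrite('pics/m11.png',np.hstack([a[:,:450],b]))
E
```

```text
19.9833 [543.57388876 214.77994952 248.55193358] [-3.14091449e+00  5.15641846e-04  1.94748154e+00]
[-20.6  -8.   -1.4]
```

View pics/m11.png

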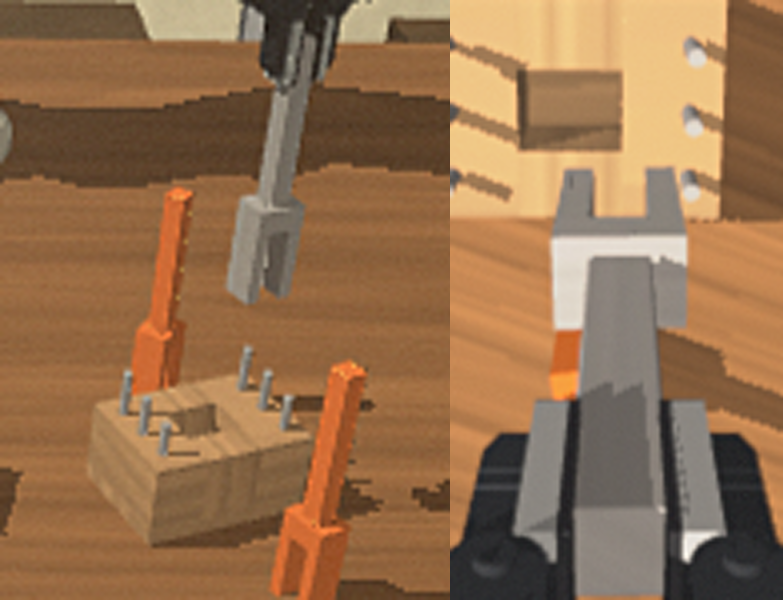

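```bash
python3 - <<'E'
from h import *
f=np.load('w11.npy',allow_pickle=True).item()
P=lambda c:(np.array(c)-[450,0]+.5)*.3-.5+[270,130]
X=np.array([onz(f,*P(c),55) for c in((518,70),(621,70),(621,150),(518,150))])
print(X.mean(0).round(1),[round(float(np.linalg.norm(X[i]-X[i-1])),1) for i in range(4)])
s={'eef_pos':np.array([543.6,214.8,248.6]),'tcp_rot':[-3.141,0,1.947]}
M=Rm(s['tcp_rot'])
for a in(-15,15):
  for b in (-11,11):
    e=s['eef_pos']+M@np.array([a,b-1.3,101.1]); print(a,b,(((proj(f,e)-[270,130])/.3)+[450,0]).round())
E
```

```text
[542.6 194.6  55. ] [29.2, 36.6, 29.2, 37.5]
-15 -11 [565. 163.]
-15 11 [567. 239.]
15 -11 [675. 163.]
15 11 [673. 239.]
```

arm_command(targets=[[-0.005,-0.002,0,0,0,0],[-0.008,-0.003,0,0,0,0],[-0.0055,-0.0025,0,0,0,0],[0,0,0.01,0,0,0],[0,0,0.015,0,0,0],[0,0,0.015,0,0,0],[0,0,0.015,0,0,0],[0,0,0.01,0,0,0],[0,0,0.005,0,0,0],[0,0,0,0,0,0],[0,0,0,0,0,0]])

```text
clock: 21.0
eef_pos: [543.9, 194.8, 178.9]
tcp_rot: [-3.142, -0.0, 1.947]
contact_force: [-0.2, -0.1, -3.5]
opening: 0.135
```

```bash
python3 - <<'E'
from rig import r
from h import *
s=r.sense();print(s['clock'],s['eef_pos'],s['tcp_rot'],s['contact_force'])
g=r.grab_frame("wrist");cv2.imwrite('pics/m12.png',cv2.resize(g['image'][120:320,250:390],None,fx=3,fy=3,interpolation=cv2.INTER_CUBIC))
E
```

```text
21.0 [543.87746367 194.84570286 178.86556058] [-3.14156644e+00 -1.68471625e-05  1.94682766e+00] [-0.17062535 -0.13105719 -3.49842465]
```

View pics/m12.png

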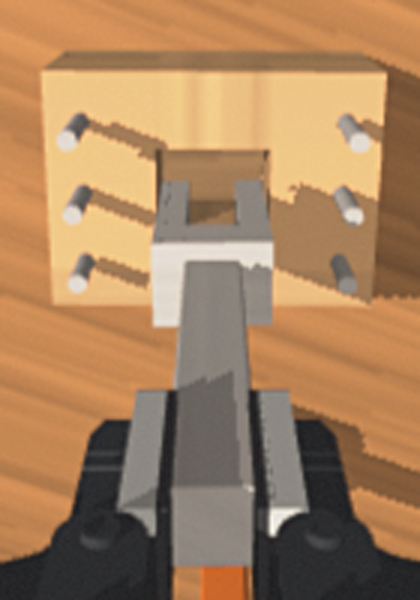

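arm_command(targets=[[0,0,0.005,0,0,0],[0,0,0.008,0,0,0],[0,0,0.008,0,0,0],[0,0,0.008,0,0,0],[0,0,0.008,0,0,0],[0,0,0.008,0,0,0],[0,0,0.008,0,0,0],[0,0,0.007,0,0,0],[0,0,0.004,0,0,0],[0,0,0.002,0,0,0],[0,0,0,0,0,0],[0,0,0,0,0,0]])

```text
clock: 22.05
eef_pos: [543.9, 194.9, 112.9]
tcp_rot: [3.141, 0.0, 1.947]
contact_force: [0.7, -0.4, -2.4]
opening: 0.138
```

```bash
python3 - <<'E'
from rig import r
from h import *
s=r.sense();print(s['clock'],s['eef_pos'],s['tcp_rot'],s['contact_force'])
g=r.grab_frame("scene");cv2.imwrite('pics/m13.png',cv2.resize(g['image'][110:250,370:490],None,fx=4,fy=4,interpolation=cv2.INTER_CUBIC))
E
```

```text
22.05 [543.92227052 194.93849754 112.93746388] [3.14130597e+00 2.31713256e-05 1.94698034e+00] [ 0.69807063 -0.39409396 -2.39275815]
```

View pics/m13.png

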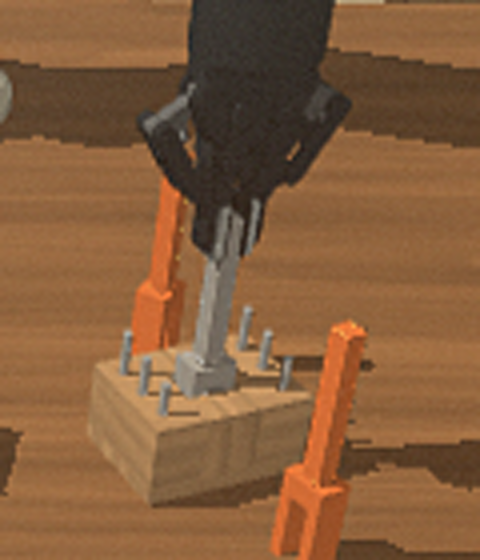

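Seated about 1–2 mm above the floor. I'll lower a touch, release and retreat.

arm_command(targets=[[0,0,0.0015,0,0,0],[0,0,0,0,0,0],[0,0,0,0,0,0]])

```text
clock: 22.35
eef_pos: [543.8, 194.9, 111.4]
tcp_rot: [3.141, 0.0, 1.947]
contact_force: [-0.0, -0.6, -2.5]
opening: 0.145
```

arm_command(targets=[[0,0,0,0,0,0],[0,0,0,0,0,0],[0,0,0,0,0,0],[0,0,0,0,0,0],[0,0,0,0,0,0],[0,0,0,0,0,0],[0,0,0,0,0,0],[0,0,0,0,0,0],[0,0,0,0,0,0],[0,0,0,0,0,0]], fingers=0.085)

```text
clock: 23.18
eef_pos: [543.7, 194.9, 111.3]
tcp_rot: [-3.142, -0.0, 1.947]
contact_force: [0.2, -0.0, -0.2]
opening: 0.997
```

arm_command(targets=[[0,0,-0.004,0,0,0],[0,0,-0.01,0,0,0],[0,0,-0.015,0,0,0],[0,0,-0.02,0,0,0],[0,0,-0.02,0,0,0],[0,0,-0.02,0,0,0],[0,0,-0.02,0,0,0],[0,0,-0.02,0,0,0],[0,0,-0.01,0,0,0],[0,0,0,0,0,0],[0,0,0,0,0,0]])

```text
clock: 24.1
eef_pos: [543.8, 194.9, 250.6]
tcp_rot: [3.141, 0.0, 1.947]
contact_force: [-0.4, 0.4, -0.5]
opening: 0.996
```

```bash
python3 - <<'E'
from rig import r
from h import *
s=r.sense();print(s['clock'],s['eef_pos'],s['contact_force'],s['opening'])
g=r.grab_frame("scene");cv2.imwrite('pics/m14.png',cv2.resize(g['image'][110:310,160:480],None,fx=2.5,fy=2.5,interpolation=cv2.INTER_CUBIC))
t=r.grab_frame("top");cv2.imwrite('pics/t14.png',t['image'])
g=r.grab_frame("wrist");np.save('w14.npy',g,allow_pickle=True);cv2.imwrite('pics/w14.png',g['image'])
E
```

```text
24.1 [543.79202399 194.9015646  250.57164727] [-0.37089477  0.36112348 -0.4883975 ] 0.9956346373162547
```

View pics/m14.png

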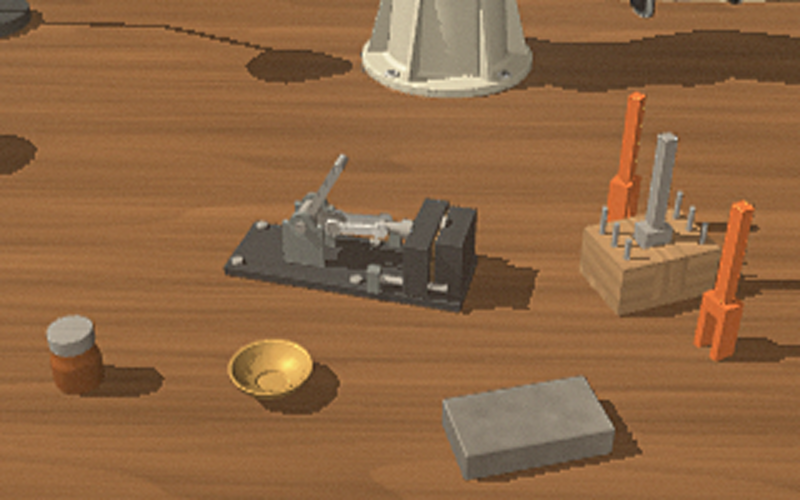

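View pics/w14.png

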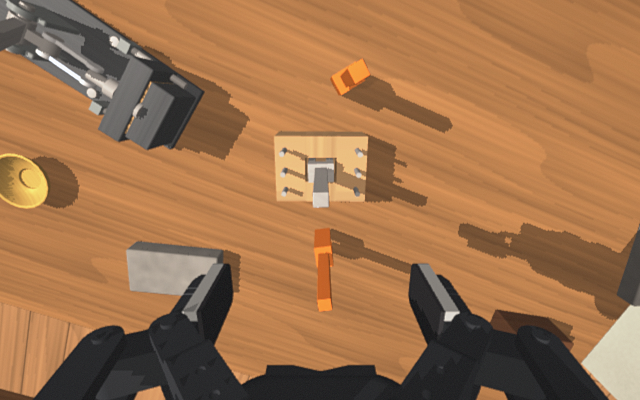

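View pics/t14.png

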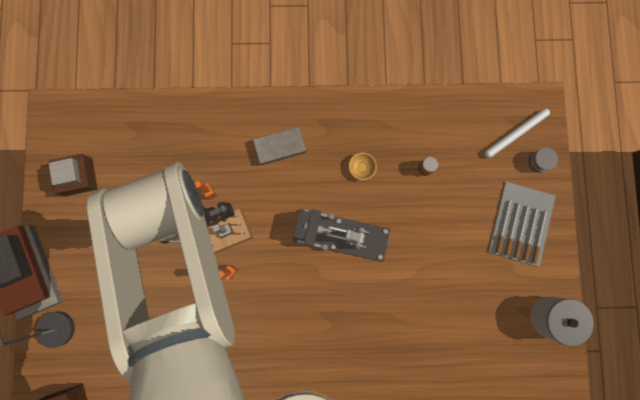

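```bash
python3 - <<'E'
from rig import r
print(r.sign_off())
E
```

```text
the job is handed in; nothing more can be done
None
```

The mould is locked: the lever is home, the bar is upright in its pocket again, and the job was handed in at about 24 s of the 58 s allowed.

- **What I did:** I took the grey bar out of its block and slid its fork over the lever. I then swung the lever to a lean of about +0.50 rad, past its dead point. A further slight press met the stop at about 8 N. I drew the bar off along the lever, put it back in the pocket, let go and raised the gripper clear.
- **Lever check:** after the bar came off, the lever tip matched the predicted position for home (lean 0.50 rad) in the scene picture. The two mould halves had come together. That reading is good to a few hundredths of a radian.
- **Bar and bystanders check:** the last pictures show the bar upright in the pocket. The brick, dish, jar and orange bars look unmoved. I compared these by eye and did not re-measure them.
- **Forces:** the highest I read was about 20 N, sampled at the end of each move, and about 0.5 N after release.
- **Disagreements:** before the fork went on, the scene and wrist views differed by about 2.5 mm on how well it lined up. I followed the wrist view and it went on without force. One carry move back to the block overshot by about 20 mm through my own arithmetic; I corrected it before lowering the bar.

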